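Grease the cupboard catches

ROBOT

A 6-joint arm with a two-finger parallel gripper is mounted at the origin on the work surface. World frame = base frame: x ahead of the robot, y to its left, z up, the work surface at z = 0. Lengths are in m, angles in rad, forces in N, time in s.
With the tool pointing down it reaches from about 0.3 to 0.85 m from the base axis. Payload 4.2 kg.
Tool frame: the origin (TCP) lies on the centre line of the jaws, within the pads' length; the fingertips stand 25 mm ahead of it and the grasp point (between the pads) lies 6 mm ahead of it; z points along the fingers, y is the direction in which the jaws open and shut (so a half turn about z gives the same grasp; the last joint's range is limited). The gripper opens to 91 mm and grips with 3 to 60 N. Pads are 32 mm wide; open, the fingers measure 118 mm over their backs; the gripper's body (76 mm by 178 mm) begins 60 mm behind the grasp point.
Start: joints at [-1.335, 0.32, 1.565, -0, 1.257, -0.02], TCP at [0.145, -0.556, 0.239] pointing down, gripper open.
Joint ranges: [-3.11, 3.11], [-0.84, 2.01], [0.21, 2.61], [-1.34, 4.49], [0.05, 2.63], [-2.56, 2.56]. Speed limits (rad/s): [2.57, 2.57, 3.14, 3.14, 3.14, 3.14].

INTERFACE

Orientations are given as a unit quaternion [w, x, y, z].
In Python, from station import telemetry, cams, close_job gives the robot as it stands. The module is installed in compiled form; this text tells all that it offers.
- The arm moves only by the shell command python3 -m pendant 'ROWS' [FORCE]. ROWS is text: rows parted by semicolons, each of 5 numbers parted by spaces: the opening, from 0 (shut) to 1 (fully open), then the shift along the world's x, y, z in units of 0.1 m (1.0 is 0.1 m), then the turn about the world's z in units of 90 degrees (1.0 is 90 degrees). In form: jaw tx ty tz twist; .... A call has 1 to 20 rows; each row shifts and turns the commanded pose from where the row before left it; what a row does not reach is not made up. A row lasts 1/8 s, in which the tool goes at most 62.5 mm and 10.7 degrees, less where a joint would pass 70% of its speed; a pose out of reach is approached as far as the arm can. A call with a number of a shift or a turn outside -1 to 1 is refused whole. A call with a gripper value outside its range is refused whole. The fingers move at their own pace and stop on an object; FORCE is the grip in N (left out, the last holds). Time passes only in rows, so rows that do not move let the fingers close. It gives the time, the measured TCP pose, the force and the opening at its end, in the units of the state.
- telemetry.get_state(): the state, without advancing time (a new reading comes with each control period).
- cams.snapshot(name): name is "scene" or "side" or "wrist"; returns a dict with "img" (384x512x3 uint8, blue, green, red), "fovy" (degrees; the focal length in pixels is half the picture's height over the tangent of half this angle, whatever the lens; pixels are square), "cx", "cy" (the principal point, pixels), "k1" (the pictures are not rectified: a ray, as slopes to the right and down, at radius r is drawn at 1 + k1 r^2 times it, then the intrinsics apply), "R" (3x3) and "t" (3): a world point X has camera coordinates R X + t. Camera axes: x right, y down, z forward; pixel columns grow to the right and rows downward; lengths in m; the calibration is good to about 2 mm. A picture is of the moment at which its call begins. There is no depth.
- close_job(): hands the job in, once; it reports no verdict.
The state is a dict: "time": time; "joint_positions": joint angles; "joint_velocities": joint speeds; "tau": joint torques, N m; "eef_pos": TCP position; "orientation": TCP orientation; "ft_force": force on the tool from outside, world axes, zero at the start; "moment": the same for the moment, N m; "width": finger opening in m.
Only numpy, scipy, OpenCV 4.12 (cv2) and the standard library are available. Lean on these libraries where they do the work, as an engineer would, in place of code of your own. Each camera call takes 0.05 s, during which the arm holds its last target. There are 200 camera calls.

TASK

Grease the push-to-open cupboard catches lying on the mat: take the dabber from its wooden block, dip its tip right down into the low grease pot, then press each catch's sunken plunger fully in with the tip while the catch lies on the mat, working from the robot's left to its right. Then rinse the tip by dipping it deep into the tall beaker, stand the dabber fully home in its block, and put every catch right way up, flat on the floor of the tray. Leave the pot and the beaker standing, and do not disturb the bottle, the carton and the jar.

Things in the scene. Friction and masses are not known exactly. Their poses are not given: they have to be found in the camera images.
- mat: Thin dark rubber mat, 170 x 440 mm, 3 mm thick, fixed; its long side (own y) runs across in front of the robot. Origin: centre of the underside.
- block: Fixed upright wooden block, 64 x 64 mm and 70 mm tall, that holds the dabber. A square hole, 14 x 14 mm and 66 mm deep, opens in the middle of its top. Origin: centre of the underside.
- dabber: Grease dabber, 60 g: round shaft 8 mm across, 60 mm long, with white rounded tip, below a square black handle 20 x 20 x 80 mm. Origin: end of the tip; own z runs from tip to handle (shaft z 0-60 mm, handle 60-140 mm), own x and y square to the handle's faces. It starts upright in the block, tip down, the handle's shoulder on the block's top, so the tip is 10 mm above the worktop.
- pot: The grease pot: low, wide, open metal pot, 76 mm outside diameter, 42 mm tall, walls 4 mm, floor 6 mm thick; 300 g, loose. Origin: centre of the underside.
- beaker: The rinsing beaker: tall open white beaker, 68 mm outside diameter at the rim, 64 mm at the foot, 92 mm tall, walls 3 mm, floor 6 mm thick; 250 g, loose. Origin: centre of the underside.
- tray: Fixed open white tray, outside 230 mm (own x) by 210 mm (own y), rim 25 mm high, walls and floor 5 mm. Origin: centre of the underside.
- soap: Bystander: amber bottle with black cap, 62 mm in diameter, 160 mm tall. Origin: centre of the underside.
- carton: Bystander: cardboard carton 60 x 100 x 45 mm. Origin: centre of the underside.
- polish: Bystander: closed grey jar with metal cap, 80 mm in diameter, 90 mm tall. Origin: centre of the underside.
- catch1: Push-to-open cupboard catch in the leftmost of five places on the mat (may be absent; numbers run from the robot's left, +y, to its right): loose grey block 50 mm (own x) x 40 mm (own y) x 34 mm tall, about 0.13 kg, a brass plunger sunk in a 16 x 16 mm well in the middle of its top. Origin: centre of the underside.
- plunger1_top (a point): Centre of the flat top of catch 1's plunger (13 mm in diameter); unpressed it is 24 mm above the catch's underside, 10 mm below the rim of the well.
- plunger1 (a joint): How far catch 1's plunger is pressed down: 0 out, 0.005 m fully in. It springs back; it takes 1.4 N to start and 5 N at full travel.
- catch2: Push-to-open cupboard catch in the second of five places on the mat (may be absent; numbers run from the robot's left, +y, to its right): loose grey block 50 mm (own x) x 40 mm (own y) x 34 mm tall, about 0.13 kg, a brass plunger sunk in a 16 x 16 mm well in the middle of its top. Origin: centre of the underside.
- plunger2_top (a point): Centre of the flat top of catch 2's plunger (13 mm in diameter); unpressed it is 24 mm above the catch's underside, 10 mm below the rim of the well.
- plunger2 (a joint): How far catch 2's plunger is pressed down: 0 out, 0.005 m fully in. It springs back; it takes 1.4 N to start and 5 N at full travel.
- catch3: Push-to-open cupboard catch in the third of five places on the mat (may be absent; numbers run from the robot's left, +y, to its right): loose grey block 50 mm (own x) x 40 mm (own y) x 34 mm tall, about 0.13 kg, a brass plunger sunk in a 16 x 16 mm well in the middle of its top. Origin: centre of the underside.
- plunger3_top (a point): Centre of the flat top of catch 3's plunger (13 mm in diameter); unpressed it is 24 mm above the catch's underside, 10 mm below the rim of the well.
- plunger3 (a joint): How far catch 3's plunger is pressed down: 0 out, 0.005 m fully in. It springs back; it takes 1.4 N to start and 5 N at full travel.
- catch4: Push-to-open cupboard catch in the fourth of five places on the mat (may be absent; numbers run from the robot's left, +y, to its right): loose grey block 50 mm (own x) x 40 mm (own y) x 34 mm tall, about 0.13 kg, a brass plunger sunk in a 16 x 16 mm well in the middle of its top. Origin: centre of the underside.
- plunger4_top (a point): Centre of the flat top of catch 4's plunger (13 mm in diameter); unpressed it is 24 mm above the catch's underside, 10 mm below the rim of the well.
- plunger4 (a joint): How far catch 4's plunger is pressed down: 0 out, 0.005 m fully in. It springs back; it takes 1.4 N to start and 5 N at full travel.
- catch5: Push-to-open cupboard catch in the rightmost of five places on the mat (may be absent; numbers run from the robot's left, +y, to its right): loose grey block 50 mm (own x) x 40 mm (own y) x 34 mm tall, about 0.13 kg, a brass plunger sunk in a 16 x 16 mm well in the middle of its top. Origin: centre of the underside.
- plunger5_top (a point): Centre of the flat top of catch 5's plunger (13 mm in diameter); unpressed it is 24 mm above the catch's underside, 10 mm below the rim of the well.
- plunger5 (a joint): How far catch 5's plunger is pressed down: 0 out, 0.005 m fully in. It springs back; it takes 1.4 N to start and 5 N at full travel.
Mind the look-alikes: they are no part of the job. What is shaped like the catch3 but purple is not meant.

How it is judged:
On the way, in this order (a step that is already met when the one before it is completed fails the run):
1. the held dabber's tip is dipped well below the rim of the grease pot (within 25 mm of the pot's underside level) (horizontal distance between dabber and pot below 0.033 m and z of dabber in the frame of pot below 0.025 m and angle between pot's own z axis and vertical below 0.3 rad and angle between dabber's own z axis and vertical below 1 rad and contact force between the fingers and dabber above 1 N), for 0.2 s.
2. the plunger of the catch in the first (leftmost place), still on the mat, is pressed in (over 4 of 5 mm) with the dabber (value of joint plunger1 above 0.004 m and contact force between dabber and catch1 above 1 N and y of catch1 in the frame of mat below 0.24 m), for 0.1 s.
3. the plunger of the catch in the second place, still on the mat, is pressed in (over 4 of 5 mm) with the dabber (value of joint plunger2 above 0.004 m and contact force between dabber and catch2 above 1 N and y of catch2 in the frame of mat below 0.24 m), for 0.1 s.
4. the plunger of the catch in the third place, still on the mat, is pressed in (over 4 of 5 mm) with the dabber (value of joint plunger3 above 0.004 m and contact force between dabber and catch3 above 1 N and y of catch3 in the frame of mat below 0.24 m), for 0.1 s.
5. the plunger of the catch in the fourth place, still on the mat, is pressed in (over 4 of 5 mm) with the dabber (value of joint plunger4 above 0.004 m and contact force between dabber and catch4 above 1 N and y of catch4 in the frame of mat below 0.24 m), for 0.1 s.
6. the plunger of the catch in the fifth (rightmost place), still on the mat, is pressed in (over 4 of 5 mm) with the dabber (value of joint plunger5 above 0.004 m and contact force between dabber and catch5 above 1 N and y of catch5 in the frame of mat below 0.24 m), for 0.1 s.
7. the held dabber's tip is dipped in the beaker, to below half its height (horizontal distance between dabber and beaker below 0.031 m and z of dabber in the frame of beaker below 0.046 m and angle between beaker's own z axis and vertical below 0.3 rad and angle between dabber's own z axis and vertical below 1 rad and contact force between the fingers and dabber above 1 N), for 0.2 s.
At the end, for the whole second after the job is handed in: The dabber stands upright in the block's hole with its shoulder down (tip under 16 mm above the worktop, within 8 mm of the block's axis); every catch present lies right way up (within 0.12 rad), flat on the tray's floor, at rest; the pot and the beaker stand upright (horizontal distance between dabber and block below 0.008 m and height (world z) of dabber below 0.016 m and angle between each of dabber, catch1, catch2, catch3, catch4, catch5's own z axis and vertical below 0.12 rad and linear speed of each of dabber, catch1, catch2, catch3, catch4, catch5 below 0.02 m/s and angle between each of pot, beaker's own z axis and vertical below 0.1 rad and x of catch1 in the frame of tray between -0.1 and 0.1 m and y of catch1 in the frame of tray between -0.09 and 0.09 m and z of each of catch1, catch2, catch3, catch4, catch5 in the frame of tray below 0.012 m and x of catch2 in the frame of tray between -0.1 and 0.1 m and y of catch2 in the frame of tray between -0.09 and 0.09 m and x of catch3 in the frame of tray between -0.1 and 0.1 m and y of catch3 in the frame of tray between -0.09 and 0.09 m and x of catch4 in the frame of tray between -0.1 and 0.1 m and y of catch4 in the frame of tray between -0.09 and 0.09 m and x of catch5 in the frame of tray between -0.1 and 0.1 m and y of catch5 in the frame of tray between -0.09 and 0.09 m); the robot touches nothing.
It fails at once if the amber bottle is shifted by more than 30 mm (distance of soap from where it was at the start of the episode above 0.03 m).
It fails at once if the carton is shifted by more than 30 mm (distance of carton from where it was at the start of the episode above 0.03 m).
It fails at once if the jar is shifted by more than 30 mm (distance of polish from where it was at the start of the episode above 0.03 m).
Of catch1, catch2, catch3, catch4, catch5 only 3 to 5 are there at a start; the rules pass over those that are not, and their reading is None.
At some moment in a run one of catch1, catch2, catch3, catch4, catch5, pot may be knocked a few centimetres aside while the robot is not near it.
It also fails if it takes over 210 s, if anything falls off the work surface, if the arm or the gripper's body presses on something with over 40 N, if the wrist force passes 120 N, or if a joint passes its speed limit or range.

## Working session

There is one attempt and no reset: what is moved stays moved. The work goes in short steps, Python scripts to look and compute and a shell command to move; the robot and the scene stay as the last step left them, time stands still between calls to the robot, and variables do not carry over. Pictures are saved under pics/ and viewed, about 12 in all and at most 16, crops included, and the job is handed in when it is done.

```bash
mkdir -p pics; cat > h.py <<'E'
import numpy as np, cv2
from station import telemetry, cams
def snap(n,f=None):
    s=cams.snapshot(n)
    if f: cv2.imwrite('pics/'+f,s['img'])
    return s
def K(s):
    f=s['img'].shape[0]/2/np.tan(np.radians(s['fovy'])/2); return f
def ray(s,u,v):
    f=K(s); d=np.array([(u-s['cx'])/f,(v-s['cy'])/f]); p=d.copy()
    for _ in range(30): p=d/(1+s['k1']*(p@p))
    R=np.array(s['R']);t=np.array(s['t'])
    return -R.T@t, R.T@np.array([p[0],p[1],1])
def onz(s,u,v,z):
    c,d=ray(s,u,v); return c+d*(z-c[2])/d[2]
def proj(s,X):
    f=K(s); c=np.array(s['R'])@np.array(X)+np.array(s['t']); p=c[:2]/c[2]; p=p*(1+s['k1']*(p@p))
    return np.array([s['cx'],s['cy']])+f*p
E
python3 - <<'E'
from h import *
for n in('scene','side','wrist'):
    s=snap(n,n+'0.png'); print(n,s['fovy'],s['cx'],s['cy'],s['k1'],(-np.array(s['R']).T@np.array(s['t'])).round(3))
import cv2
a=cv2.imread('pics/scene0.png')
cv2.imwrite('pics/scene0b.png',cv2.resize(a,(800,600),interpolation=cv2.INTER_CUBIC))
a=cv2.imread('pics/side0.png')
cv2.imwrite('pics/side0b.png',cv2.resize(a,(800,600),interpolation=cv2.INTER_CUBIC))
print(telemetry.get_state())
E
```

```text
scene 50.440752451562844 251.56969851462867 192.5114631907736 -0.07143107939298744 [ 1.006 -0.732  0.79 ]
side 46.991040869044475 254.762194906303 190.7651475201298 0.027876241979117283 [-0.021  0.612  0.663]
wrist 68.5064398551788 257.444398414526 188.9054093278218 -0.02571365764475268 [ 0.219 -0.538  0.384]
{'time': 0.15, 'joint_positions': array([-1.33503699e+00,  3.20134937e-01,  1.56535111e+00, -1.35198196e-05,
        1.25739714e+00, -2.00091174e-02]), 'joint_velocities': array([-0.00079814, -0.00128157, -0.00377965,  0.00157084,  0.00107512,
       -0.0015299 ]), 'tau': array([-3.25023575e-04, -4.12772727e+01, -2.32155097e+01,  7.26908119e-02,
        4.33731289e-02, -1.02151314e-04]), 'eef_pos': array([ 0.14538395, -0.55597849,  0.23833772]), 'orientation': array([-6.40823298e-04,  9.91833478e-01,  1.27537981e-01, -7.58651779e-05]), 'ft_force': array([ 0.97883871, -0.69538219,  0.74165846]), 'moment': array([ 0.06162664, -0.02856963, -0.01189499]), 'width': 0.09143765433928791}
```

View pics/scene0b.png

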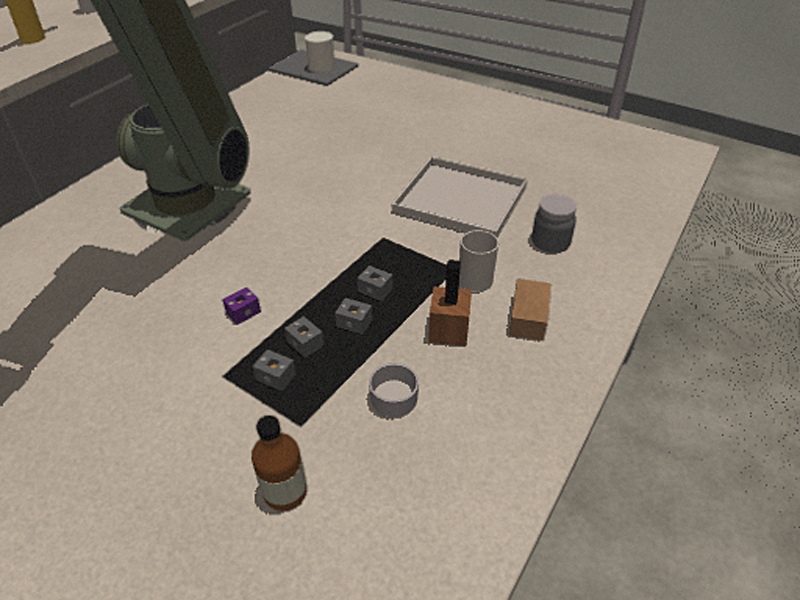

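View pics/side0b.png

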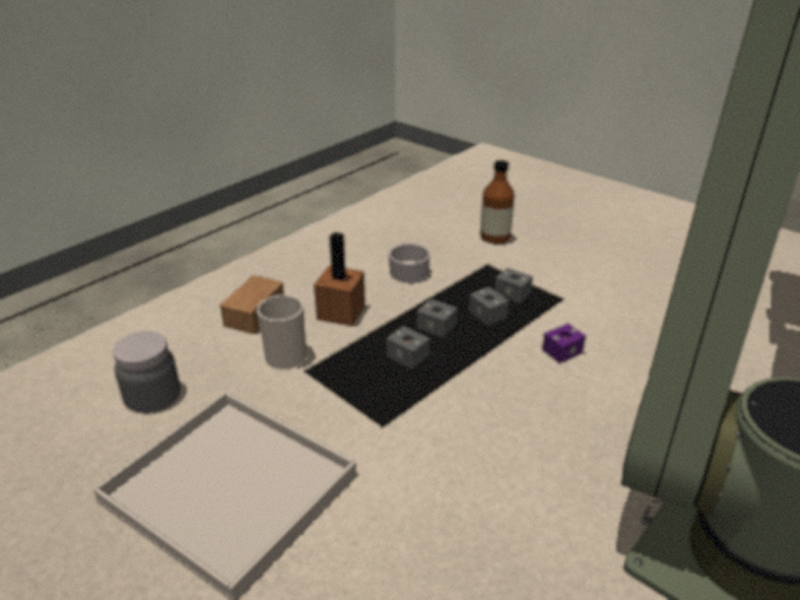

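Scene view (800 px scale): the things that could be taken for catches are four grey ones on the mat at (375,282), (353,314), (303,334), (273,368), plus a purple look-alike off the mat at (241,305), which I exclude. The dabber's black handle is at (452,282) in the block at (450,318). The pot is at (393,390), the beaker at (478,260) and the tray at (460,195).

```bash
python3 - <<'E'
from h import *
a=snap('scene');b=snap('side')
k=.64
def tri(p,q):
    A=[];
    (c1,d1),(c2,d2)=ray(a,p[0]*k,p[1]*k),ray(b,q[0]*k,q[1]*k)
    s=np.linalg.lstsq(np.c_[d1,-d2],c2-c1,rcond=None)[0]
    x,y=c1+s[0]*d1,c2+s[1]*d2
    return ((x+y)/2).round(4),round(float(np.linalg.norm(x-y)),4)
P={'c1':((375,277),(408,337)),'c2':((354,311),(437,314)),'c3':((304,331),(489,297)),'c4':((273,365),(514,279)),
'hand':((453,264),(337,235)),'blocktop':((452,294),(340,280)),'potrim':((394,379),(410,254)),'beakrim':((479,242),(281,308)),
'trayA':((432,160),(233,592)),'trayB':((526,182),(99,493)),'trayC':((498,234),(226,399)),'trayD':((393,209),(354,466)),
'matA':((385,238),(383,425)),'matB':((450,266),(307,371)),'matC':((300,425),(487,265)),'matD':((223,376),(562,299)),'jar':((557,206),(141,349)),'soapcap':((268,425),(502,166)),'carton':((533,285),(254,290)),'purple':((241,299),(565,334))}
for n,(p,q) in P.items(): print(n,*tri(p,q))
# wood mask block top edge dirs
E
```

```text
c1 [ 0.5169 -0.0311  0.0361] 0.0015
c2 [ 0.5285 -0.1162  0.0283] 0.0027
c3 [ 0.4883 -0.2028  0.035 ] 0.0032
c4 [ 0.4902 -0.2837  0.031 ] 0.0007
hand [ 0.677  -0.0473  0.1479] 0.0013
blocktop [ 0.6708 -0.038   0.0726] 0.0079
potrim [ 0.6713 -0.2175  0.0418] 0.0041
beakrim [0.6584 0.0914 0.0896] 0.0014
trayA [0.3914 0.3994 0.0129] 0.0034
trayB [0.6153 0.4222 0.0147] 0.0035
trayC [0.6396 0.2215 0.0125] 0.0071
trayD [0.4159 0.1921 0.0109] 0.0006
matA [0.4457 0.1088 0.0015] 0.0058
matB [0.6022 0.0986 0.0046] 0.0009
matC [ 5.804e-01 -3.365e-01  2.000e-04] 0.0006
matD [ 0.4157 -0.3262  0.0007] 0.0009
jar [0.7342 0.2755 0.0833] 0.0005
soapcap [ 0.6285 -0.434   0.1529] 0.0026
carton [0.7717 0.0607 0.0609] 0.0135
purple [ 0.3438 -0.1967  0.0324] 0.0034
```

```bash
python3 -m pendant '1 0.35 0.38 0 -0.02;1 0.35 0.38 0 -0.02;1 0.35 0.38 0 -0.02;1 0.35 0.38 0 -0.02;1 0.35 0.38 0 -0.02;1 0.35 0.38 0 -0.02;1 0.35 0.38 0 -0.02;1 0.35 0.38 0 -0.02;1 0.35 0.38 0 0;1 0.35 0.38 0 0;1 0.35 0.38 0 0;1 0.35 0.38 0.1 0;1 0.3 0.3 0.1 0;1 0 0 0 0;1 0 0 0 0'
python3 - <<'E'
from h import *
s=snap('wrist','w1.png'); print(np.array(s['R']).round(3),(-np.array(s['R']).T@np.array(s['t'])).round(3))
E
```

```text
time: 2.12
eef_pos: [0.5949, -0.0705, 0.2584]
orientation: [0.0, 1.0, 0.002, -0.001]
ft_force: [-0.6, 0.1, -0.4]
width: 0.0912
[[ 0.004 -1.    -0.   ]
 [-0.964 -0.004  0.266]
 [-0.266 -0.001 -0.964]] [ 0.671 -0.071  0.404]
```

View pics/w1.png

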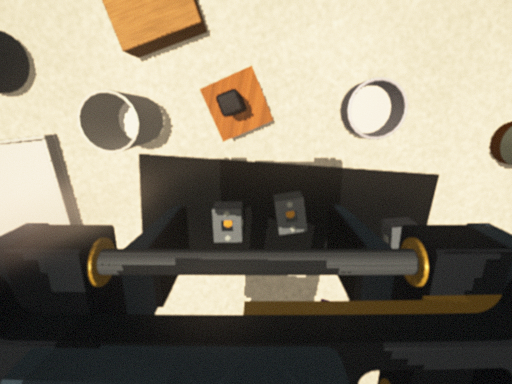

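Wrist view: block at (237,103), dabber handle on it at (231,102), pot (375,107), beaker (112,120), two catches (228,222) and (290,212), carton (155,20).

```bash
python3 - <<'E'
from h import *
s=snap('wrist'); im=s['img']; hsv=cv2.cvtColor(im,cv2.COLOR_BGR2HSV)
m=((hsv[...,1]>110)&(hsv[...,0]<20)&(hsv[...,2]>60)).astype('uint8'); m[150:]=0; m[:,:200]=0; m[:,280:]=0;m[:60]=0
m=cv2.morphologyEx(m,cv2.MORPH_CLOSE,np.ones((25,25)))
c=max(cv2.findContours(m,0,1)[0],key=cv2.contourArea)
P=np.array([onz(s,*p[0],.07)[:2] for p in c],'float32')
r=cv2.minAreaRect(P*1000); print('block',r)
d=((im.max(2)<60)).astype('uint8'); d[150:]=0; d[:,:205]=0; d[:,270:]=0; d[:70]=0
c=max(cv2.findContours(d,0,1)[0],key=cv2.contourArea); print(cv2.boundingRect(c),cv2.contourArea(c))
for z in(.15,.07):
  P=np.array([onz(s,*p[0],z)[:2] for p in c],'float32'); print('handle',z,cv2.minAreaRect(P*1000))
cv2.imwrite('pics/hc.png',cv2.resize(im[50:170,180:300],(600,600),interpolation=2))
# pot, beaker circles by hue/sat hard: click rims
for n,pts,z in(('pot',[(342,108),(405,106),(375,78),(372,138)],.042),('beak',[(81,120),(139,120),(110,92),(110,149)],.092)):
  print(n,[onz(s,*p,z)[:2].round(4) for p in pts])
for p in((228,224),(291,214)): print(onz(s,*p,.027).round(4))
E
```

```text
block ((678.4413452148438, -47.36991882324219), (64.31574249267578, 63.670310974121094), 22.988574981689453)
(226, 91, 19, 24) 61.0
handle 0.15 ((675.539794921875, -53.73341369628906), (12.806879997253418, 20.78606414794922), 66.84200286865234)
handle 0.07 ((677.0364379882812, -48.221458435058594), (16.8402156829834, 27.332393646240234), 66.84205627441406)
pot [array([ 0.6754, -0.1759]), array([ 0.6785, -0.2545]), array([ 0.7108, -0.2134]), array([ 0.6388, -0.2173])]
beak [array([0.6619, 0.1207]), array([0.6617, 0.0569]), array([0.6907, 0.085 ]), array([0.6304, 0.0928])]
[ 0.5145 -0.0293  0.027 ]
[ 0.53   -0.1194  0.027 ]
```

View pics/hc.png

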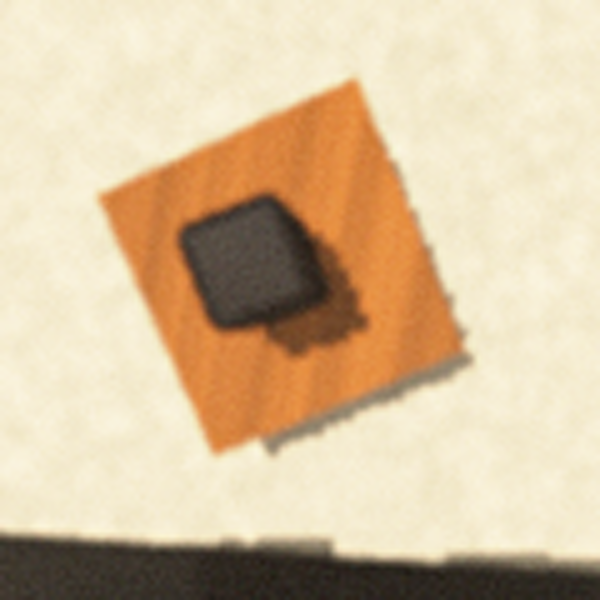

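```bash
python3 -m pendant '1 0.28 0.08 0 0.09;1 0.28 0.08 0 0.08;1 0.27 0.07 0 0.08;1 0 0 0 0;1 0 0 -0.4 0;1 0 0 -0.4 0;1 0 0 -0.4 0;1 0 0 -0.18 0;1 0 0 0 0;1 0 0 0 0' 40
python3 - <<'E'
from h import *
s=snap('wrist','w2.png');im=s['img'];print(proj(s,[.678,-.0475,.15]))
E
```

```text
time: 3.48
eef_pos: [0.6794, -0.0477, 0.123]
orientation: [0.001, 0.98, 0.197, 0.002]
ft_force: [0.7, 0.3, 0.6]
width: 0.0915
[253.80813332 278.12622787]
```

View pics/w2.png

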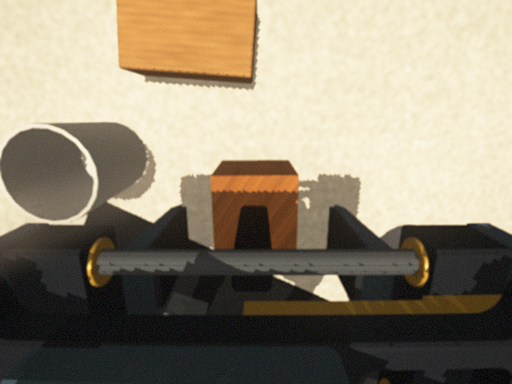

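The jaws straddle the handle and line up with the block. Closing and lifting.

```bash
python3 -m pendant '0 0 0 0 0;0 0 0 0 0;0 0 0 0 0;0 0 0 0 0;0 0 0 0 0;0 0 0 0 0;0 0 0 0.2 0;0 0 0 0.4 0;0 0 0 0.4 0;0 0 0 0.2 0;0 0 0 0 0;0 0 0 0 0' 40
python3 - <<'E'
from h import *
a=snap('scene');b=snap('side')
st=telemetry.get_state();print(st['eef_pos'],st['width'])
tip=st['eef_pos']-[0,0,.113]
o=[]
for s in(a,b):
    u,v=proj(s,tip).astype(int);print(u,v)
    o.append(cv2.resize(s['img'][v-60:v+40,u-40:u+40],(400,500),interpolation=2))
cv2.imwrite('pics/t.png',np.hstack(o))
E
```

```text
time: 5.03
eef_pos: [0.6778, -0.0473, 0.2395]
orientation: [-0.0, 0.98, 0.197, -0.001]
ft_force: [-0.3, 0.3, -0.9]
width: 0.0199
[ 0.67778297 -0.04725328  0.23908785] 0.01953585667206886
289 175
215 158
```

View pics/t.png

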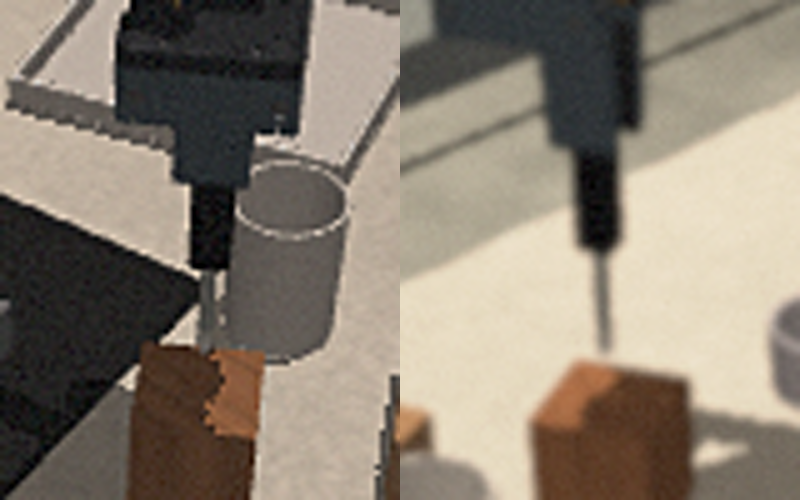

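```bash
python3 - <<'E'
from h import *
a=snap('scene');b=snap('side')
def tri(p,q):
    (c1,d1),(c2,d2)=ray(a,*p),ray(b,*q)
    s=np.linalg.lstsq(np.c_[d1,-d2],c2-c1,rcond=None)[0]
    x,y=c1+s[0]*d1,c2+s[1]*d2
    return ((x+y)/2).round(4),np.linalg.norm(x-y).round(4)
A=lambda x,y:(249+x/5,115+y/5); B=lambda x,y:(175+(x-400)/5,98+y/5)
print('tip',tri(A(208,350),B(605,352)))
print('handle bottom',tri(A(211,268),B(599,250)))
print('finger end',tri(A(212,183),B(595,147)))
E
```

```text
tip (array([ 0.6805, -0.0468,  0.0959]), np.float64(0.0034))
handle bottom (array([ 0.6814, -0.0491,  0.1522]), np.float64(0.0011))
finger end (array([ 0.6814, -0.0517,  0.2062]), np.float64(0.0011))
```

The tip sits about 30 mm lower than expected, so the lift began before the fingers had closed. I'll put the dabber back down the way it came up, grip lower and wait longer.

```bash
python3 -m pendant '0 0 0 -0.2 0;0 0 0 -0.2 0;0 0 0 -0.2 0;0 0 0 -0.2 0;0 0 0 -0.04 0;0 0 0 0 0;0.45 0 0 0 0;0.45 0 0 0 0;0.45 0 0 0 0;0.45 0 0 -0.2 0;0.45 0 0 -0.14 0;0.45 0 0 0 0;0.45 0 0 0 0'
python3 -m pendant '0 0 0 0 0;0 0 0 0 0;0 0 0 0 0;0 0 0 0 0;0 0 0 0 0;0 0 0 0 0;0 0 0 0 0;0 0 0 0 0' 40
python3 -c "
from h import *
s=telemetry.get_state();print(s['eef_pos'],s['width'],s['time']);a=snap('scene');b=snap('side')
cv2.imwrite('pics/t2.png',np.hstack([cv2.resize(x['img'][v-60:v+40,u-40:u+40],(400,500)) for x,u,v in((a,289,185),(b,215,180))]))"
```

```text
time: 6.85
eef_pos: [0.6789, -0.0473, 0.1235]
orientation: [0.0, 0.98, 0.197, 0.0]
ft_force: [0.4, -0.4, -0.1]
width: 0.041
time: 7.85
eef_pos: [0.6787, -0.0473, 0.1234]
orientation: [0.0, 0.98, 0.197, 0.0]
ft_force: [0.1, 0.1, 4.1]
width: 0.0199
[ 0.67867145 -0.04733553  0.12336949] 0.01988324495642092 7.85
```

View pics/t2.png

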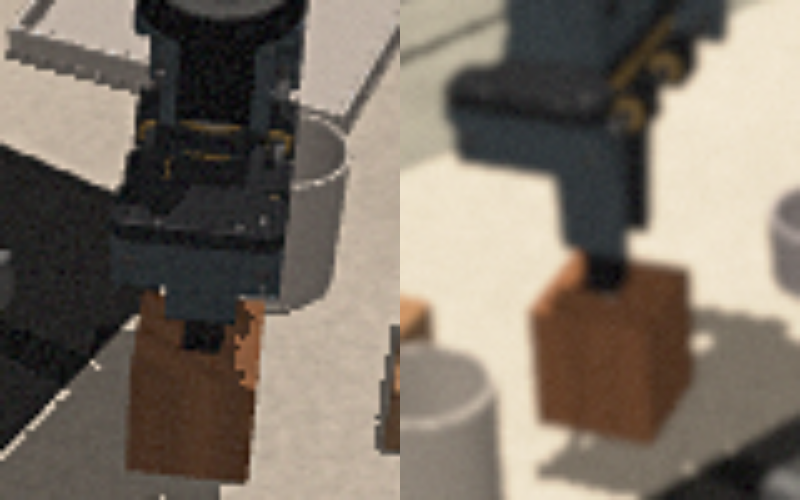

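```bash
python3 -m pendant '0 0 0 0.2 0;0 0 0 0.3 0;0 0 0 0.3 0;0 0 0 0.3 0;0 0 -0.42 0 0;0 0 -0.42 0 0;0 0 -0.42 0 0;0 0 -0.42 0 0;0 0 0 0 0;0 0 0 0 0'
python3 -c "
from h import *
s=telemetry.get_state();print(s['eef_pos'],s['width'],s['time']);a=snap('scene');b=snap('side')
t=s['eef_pos']-[0,0,.113]
o=[]
for x in(a,b):
  u,v=proj(x,t).astype(int);print(u,v)
  o.append(cv2.resize(x['img'][v-50:v+50,u-40:u+40],(400,500)))
cv2.imwrite('pics/t3.png',np.hstack(o))"
```

```text
time: 9.2
eef_pos: [0.6782, -0.2148, 0.2319]
orientation: [-0.001, 0.98, 0.197, -0.001]
ft_force: [-0.5, -0.2, -0.6]
width: 0.02
[ 0.67816134 -0.2147753   0.23189869] 0.020038655048369457 9.2
253 221
259 137
```

View pics/t3.png

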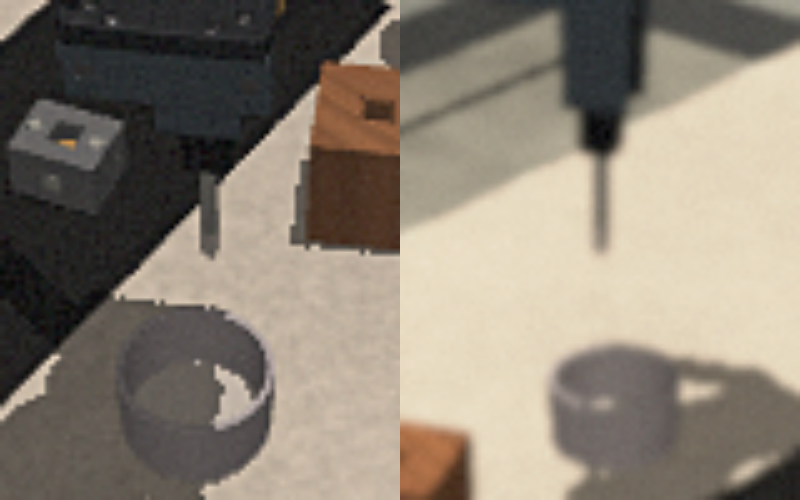

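Dabber is held straight, with the tip where predicted (scene crop (208,255)), and the pot is directly below. Dipping now.

```bash
python3 -m pendant '0 0 0 -0.35 0;0 0 0 -0.35 0;0 0 0 -0.2 0;0 0 0 -0.13 0;0 0 0 0 0;0 0 0 0 0;0 0 0 0 0;0 0 0 0 0'
python3 -m pendant '0 0 0 0.3 0;0 0 0 0.4 0;0 0 0 0.4 0;0 -0.45 0.1 0 0;0 -0.45 0.1 0 0;0 -0.45 0.1 0 0;0 -0.45 0.1 0 0;0 0 0.1 0 0;0 0 0 0 0;0 0 0 0 0'
python3 -c "
from h import *
a=snap('wrist','w4.png');s=telemetry.get_state();print(s['eef_pos'],s['width'])"
python3 -m pendant '0 0 0.4 0 0;0 0 0.4 0 0;0 0 0.4 0 0;0 0 0.3 0 0;0 0 0 0 0;0 0 0 0 0'
python3 -c "
from h import *
a=snap('wrist','w5.png');s=telemetry.get_state();print(s['eef_pos'],s['width'])
b=cv2.imread('pics/w4.png')
cv2.imwrite('pics/w45.png',cv2.resize(np.vstack([b[60:300],a['img'][60:300]]),(640,600)))"
```

```text
time: 10.3
eef_pos: [0.6788, -0.2155, 0.1308]
orientation: [0.0, 0.98, 0.197, 0.001]
ft_force: [0.5, 0.7, -0.6]
width: 0.0199
time: 11.55
eef_pos: [0.4998, -0.1656, 0.2401]
orientation: [0.0, 0.98, 0.197, 0.001]
ft_force: [0.7, 0.5, -0.4]
width: 0.0198
[ 0.49967133 -0.16566635  0.23988842] 0.020025952033701933
time: 12.35
eef_pos: [0.499, -0.0158, 0.2398]
orientation: [0.0, 0.98, 0.197, -0.0]
ft_force: [-0.1, -0.1, 0.2]
width: 0.0197
[ 0.49892046 -0.01612462  0.23980839] 0.020258387547516975
```

View pics/w45.png

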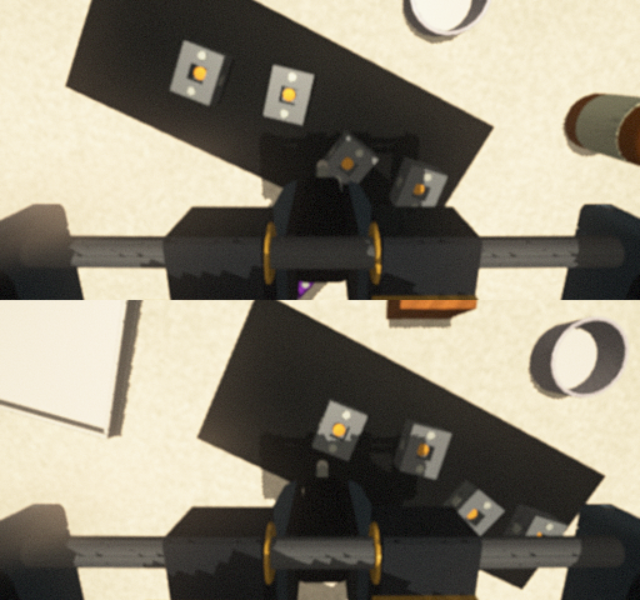

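Top half: catches at (200,73), (288,95), (347,160), (418,188) in crop pixels, with the dabber tip at (322,165). Bottom half: the same four catches shifted, nearest at (340,430).

```bash
cat > br.py <<'E'
from h import *
def brass(s,lo=.3):
    im=s['img'];h=cv2.cvtColor(im,cv2.COLOR_BGR2HSV)
    m=((h[...,1]>140)&(h[...,0]>10)&(h[...,0]<28)&(h[...,2]>80)).astype('uint8')
    n,l,st,c=cv2.connectedComponentsWithStats(m)
    for i in range(1,n):
        if 12<st[i,4]<260:
            X=onz(s,*c[i],.027)
            if .4<X[0]<.62 and -.35<X[1]<.12: print(c[i].round(1),st[i],X.round(4))
if __name__=='__main__':
    s=snap('wrist'); st=telemetry.get_state();print(st['eef_pos'])
    brass(s); print(proj(s,st['eef_pos']-[0,0,.113])); b=dict(s); b['img']=cv2.imread('pics/w4.png'); b['t']=-s['R']@(-s['R'].T@s['t']+[0.00075,-.1495,0]); print(); brass(b)
E
python3 br.py
```

```text
[ 0.49880031 -0.01624457  0.23982581]
[270.5 163.3] [266 159  10  10  78] [ 0.5164 -0.0281  0.027 ]
[338.2 179.3] [334 175  10  10  71] [ 0.5313 -0.1183  0.027 ]
[378.  231.1] [374 227   8   8  43] [ 0.4869 -0.2029  0.027 ]
[301.2 261.3] [297 239   8  48 209] [ 0.404  -0.1244  0.027 ]
[256.37320802 193.88816924]

[159.  117.8] [154 113  11  11  90] [ 0.5164 -0.0276  0.027 ]
[230.7 135.2] [226 131  10  10  77] [ 0.5307 -0.1175  0.027 ]
[277.4 190.4] [273 186  10  10  68] [ 0.4876 -0.2004  0.027 ]
[335.1 211.2] [331 207   9   9  60] [ 0.491  -0.2841  0.027 ]
[301.4 261.9] [297 239   9  48 231] [ 0.4041 -0.2745  0.027 ]
```

```bash
python3 -m pendant '0 0.18 -0.12 -0.2 0;0 0 0 -0.3 0;0 0 0 -0.2 0;0 0 0 0 0;0 0 0 0 0'
python3 br.py | head -4; python3 - <<'E'
from h import *
s=snap('wrist');cv2.imwrite('pics/p1.png',cv2.resize(s['img'][120:270,180:330],(600,600)))
E
```

```text
time: 13.08
eef_pos: [0.5172, -0.0279, 0.1708]
orientation: [0.0, 0.98, 0.197, 0.001]
ft_force: [-0.3, -0.7, -1.2]
width: 0.02
[ 0.51728888 -0.02775118  0.17108837]
[256.3 185.1] [251 181  12  10  81] [ 0.5179 -0.0275  0.027 ]
[338.  205.6] [333 201  11  10  86] [ 0.5308 -0.118   0.027 ]
[213.4 261.8] [211 239   7  48 205] [ 0.415  -0.0171  0.027 ]
```

View pics/p1.png

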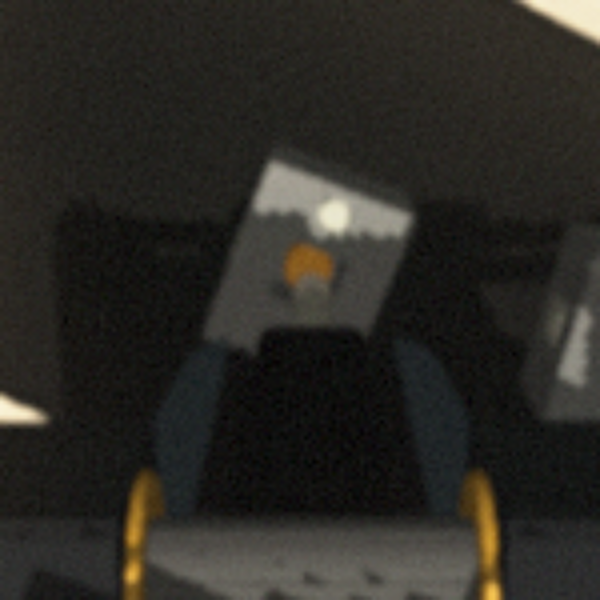

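The tip (313,285) is lined up on the well of the first catch. Pressing.

```bash
python3 -m pendant '0 0 0 -0.15 0;0 0 0 -0.13 0;0 0 0 -0.06 0;0 0 0 0 0;0 0 0 0 0'; python3 -m pendant '0 0 0 -0.02 0;0 0 0 0 0;0 0 0 0 0'
```

```text
time: 13.8
eef_pos: [0.516, -0.0272, 0.1361]
orientation: [-0.0, 0.98, 0.197, -0.001]
ft_force: [-0.6, 0.0, 3.6]
width: 0.0196
time: 14.18
eef_pos: [0.5165, -0.0273, 0.1347]
orientation: [0.0, 0.98, 0.197, 0.0]
ft_force: [-3.0, 0.3, 6.8]
width: 0.0199
```

```bash
python3 -m pendant '0 0 0 -0.015 0;0 0 0 0 0;0 0 0 0 0'; python3 -m pendant '0 0 0 0.2 0;0 0 0 0.25 0;0 0.07 -0.45 0 0;0 0.07 -0.45 0 0;0 0 0 0 0;0 0 0 0 0'; python3 br.py|head -5
```

```text
time: 14.55
eef_pos: [0.5166, -0.0273, 0.1343]
orientation: [0.0, 0.98, 0.197, 0.001]
ft_force: [-4.1, -0.4, 14.9]
width: 0.0197
time: 15.3
eef_pos: [0.5303, -0.117, 0.177]
orientation: [-0.0, 0.98, 0.197, -0.0]
ft_force: [-0.3, -0.3, -0.9]
width: 0.0197
[ 0.53028603 -0.11660763  0.17708735]
[174.2 164.9] [169 160  12  12 110] [ 0.516 -0.028  0.027]
[257.  183.3] [252 179  12  10  92] [ 0.5315 -0.1171  0.027 ]
[213.4 262.3] [211 239   7  48 191] [ 0.4235 -0.1067  0.027 ]
[301.4 261.9] [297 239   9  48 226] [ 0.4638 -0.2017  0.027 ]
```

```bash
python3 -m pendant '0 0 -0.01 -0.15 0;0 0 0 -0.15 0;0 0 0 -0.07 0;0 0 0 -0.05 0;0 0 0 0 0;0 0 0 0 0'; python3 -m pendant '0 0 0 -0.02 0;0 0 0 0 0;0 0 0 0 0'
```

```text
time: 16.1
eef_pos: [0.5305, -0.1182, 0.1359]
orientation: [0.0, 0.98, 0.197, 0.0]
ft_force: [-1.3, 1.7, 3.2]
width: 0.0196
time: 16.48
eef_pos: [0.5309, -0.1184, 0.1346]
orientation: [0.0, 0.98, 0.197, 0.001]
ft_force: [-2.4, 0.9, 8.4]
width: 0.0198
```

```bash
python3 -m pendant '0 0 0 -0.01 0;0 0 0 0 0;0 0 0 0 0';  python3 -m pendant '0 0 0 0.2 0;0 0 0 0.25 0;0 -0.22 -0.42 0 0;0 -0.22 -0.42 0 0;0 0 0 0 0;0 0 0 0 0'; python3 br.py|head -5
```

```text
time: 16.85
eef_pos: [0.5309, -0.1184, 0.1344]
orientation: [0.0, 0.98, 0.197, 0.001]
ft_force: [-4.8, 0.9, 12.7]
width: 0.0198
time: 17.6
eef_pos: [0.4869, -0.2023, 0.1773]
orientation: [0.0, 0.98, 0.197, 0.0]
ft_force: [0.8, 0.9, -1.0]
width: 0.02
[ 0.48704153 -0.20189316  0.17730757]
[106.8  92.8] [102  87  11  14 113] [ 0.5165 -0.027   0.027 ]
[196.  114.2] [190 108  13  13 131] [ 0.5311 -0.1173  0.027 ]
[255.2 182.7] [250 177  12  12 106] [ 0.4879 -0.2004  0.027 ]
[325.4 208.2] [321 204  10  10  83] [ 0.491  -0.2836  0.027 ]
```

```bash
python3 -m pendant '0 0 0.01 -0.15 0;0 0 0 -0.15 0;0 0 0 -0.07 0;0 0 0 -0.05 0;0 0 0 0 0;0 0 0 0 0'; python3 -m pendant '0 0 0 -0.025 0;0 0 0 0 0;0 0 0 0 0'
```

```text
time: 18.4
eef_pos: [0.4865, -0.2013, 0.1359]
orientation: [0.0, 0.98, 0.197, 0.0]
ft_force: [-2.0, 1.3, 3.5]
width: 0.0197
time: 18.77
eef_pos: [0.4869, -0.2015, 0.1345]
orientation: [0.001, 0.98, 0.197, 0.001]
ft_force: [-3.3, 0.7, 10.4]
width: 0.0199
```

```bash
python3 -m pendant '0 0 0 -0.005 0;0 0 0 0 0';  python3 -m pendant '0 0 0 0.2 0;0 0 0 0.25 0;0 0.02 -0.41 0 0;0 0.02 -0.41 0 0;0 0 0 0 0;0 0 0 0 0'; python3 br.py|head -5
```

```text
time: 19.02
eef_pos: [0.4869, -0.2015, 0.1343]
orientation: [0.001, 0.98, 0.197, 0.001]
ft_force: [-3.6, 2.0, 13.6]
width: 0.0198
time: 19.77
eef_pos: [0.4904, -0.2831, 0.177]
orientation: [-0.0, 0.98, 0.197, -0.0]
ft_force: [-1.0, -0.2, -1.6]
width: 0.0199
[ 0.49036422 -0.28274122  0.17710699]
[26.6 63.6] [23 58  8 13 81] [ 0.5163 -0.0255  0.027 ]
[117.7  85.4] [112  79  11  14 120] [ 0.5308 -0.1162  0.027 ]
[183.4 157.6] [178 152  13  12 116] [ 0.4873 -0.2006  0.027 ]
[256.8 182.8] [252 178  11  10  96] [ 0.4919 -0.2827  0.027 ]
```

```bash
python3 -m pendant '0 0.005 -0.005 -0.15 0;0 0 0 -0.15 0;0 0 0 -0.07 0;0 0 0 -0.05 0;0 0 0 0 0;0 0 0 0 0'; python3 -m pendant '0 0 0 -0.025 0;0 0 0 0 0;0 0 0 0 0'; python3 -m pendant '0 0 0 -0.005 0;0 0 0 0 0'; python3 -m pendant '0 0 0 0.3 0;0 0 0 0.4 0;0 0 0 0.4 0;0 0 0 0 0;0 0 0 0 0'
python3 - <<'E'
from h import *
a=snap('scene','sc6.png');b=snap('side','si6.png')
cv2.imwrite('pics/ss6.png',np.vstack([cv2.resize(a['img'][80:300],(680,299)),cv2.resize(b['img'][80:300],(680,299))]))
E
```

```text
time: 20.58
eef_pos: [0.4911, -0.2838, 0.136]
orientation: [0.0, 0.98, 0.197, 0.0]
ft_force: [-1.6, 1.2, 3.2]
width: 0.0199
time: 20.95
eef_pos: [0.4913, -0.284, 0.1345]
orientation: [0.001, 0.98, 0.197, 0.001]
ft_force: [-2.2, 1.4, 9.2]
width: 0.0198
time: 21.2
eef_pos: [0.4913, -0.284, 0.1344]
orientation: [0.001, 0.98, 0.197, 0.001]
ft_force: [-2.9, 3.6, 12.4]
width: 0.0196
time: 21.82
eef_pos: [0.4907, -0.2837, 0.2414]
orientation: [-0.0, 0.98, 0.197, -0.0]
ft_force: [-0.1, -0.2, -0.8]
width: 0.0203
```

View pics/ss6.png

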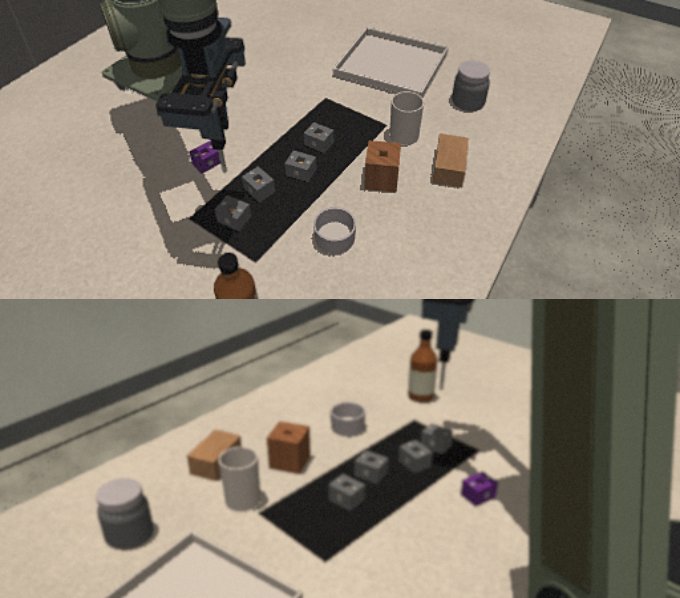

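All four catches are still upright on the mat, and the pot and beaker are standing. Next is the rinse.

```bash
python3 -m pendant '0 0.21 0.466 0 0;0 0.21 0.466 0 0;0 0.21 0.466 0 0;0 0.21 0.466 0 0;0 0.21 0.466 0 0;0 0.21 0.466 0 0;0 0.21 0.466 0 0;0 0.22 0.466 0 0;0 0 0 0 0;0 0 0 0 0'
python3 - <<'E'
from h import *
s=snap('wrist','w7.png');st=telemetry.get_state();t=st['eef_pos']-[0,0,.113];print(t,proj(s,t))
o=[cv2.resize(s['img'][80:280,150:350],(400,400))]
for n in('scene','side'):
  x=snap(n);u,v=proj(x,t).astype(int); o.append(cv2.resize(x['img'][v-40:v+60,u-25:u+25],(200,400)))
cv2.imwrite('pics/b7.png',np.hstack(o))
E
```

```text
time: 23.18
eef_pos: [0.6594, 0.0887, 0.2409]
orientation: [0.0, 0.98, 0.197, -0.002]
ft_force: [-0.7, -0.1, -0.3]
width: 0.0199
[0.65939289 0.0880771  0.12841195] [256.94945087 193.80688055]
```

View pics/b7.png

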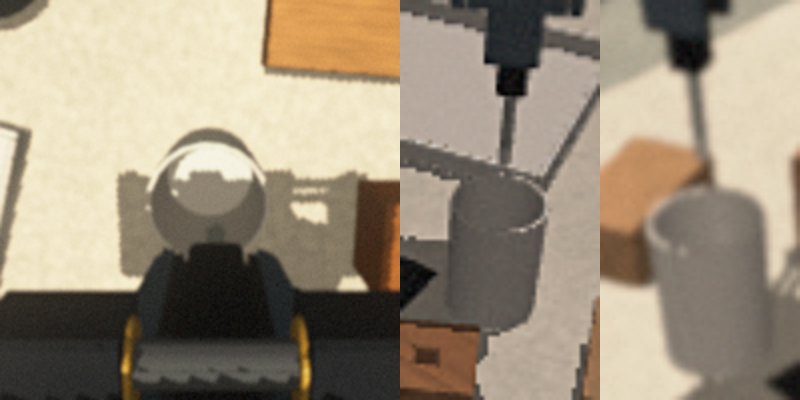

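The tip is over the beaker mouth: wrist crop tip (213,228), rim centre (207,195). Dipping, then back to the block.

```bash
python3 -m pendant '0 0 0 -0.3 0;0 0 0 -0.3 0;0 0 0 -0.25 0;0 0 0 -0.11 0;0 0 0 0 0;0 0 0 0 0;0 0 0 0 0;0 0 0 0 0'; python3 -m pendant '0 0 0 0.3 0;0 0 0 0.3 0;0 0 0 0.36 0;0 0.05 -0.35 0 0;0 0.05 -0.35 0 0;0 0.05 -0.35 0 0;0 0.04 -0.31 0 0;0 0 0 0 0;0 0 0 0 0'
python3 - <<'E'
from h import *
st=telemetry.get_state();t=st['eef_pos']-[0,0,.113];print(t)
s=snap('wrist');im=s['img'];hsv=cv2.cvtColor(im,cv2.COLOR_BGR2HSV)
o=[cv2.resize(im[120:280,176:336],(400,400))]
for n in('scene','side'):
  x=snap(n);u,v=proj(x,t).astype(int); print(proj(x,t),proj(x,[.678,-.0474,.07]));o.append(cv2.resize(x['img'][v-30:v+50,u-20:u+20],(200,400)))
cv2.imwrite('pics/b8.png',np.hstack(o))
E
```

```text
time: 24.32
eef_pos: [0.6603, 0.0891, 0.1472]
orientation: [0.0, 0.98, 0.197, 0.001]
ft_force: [0.7, 0.3, -0.9]
width: 0.0201
time: 25.45
eef_pos: [0.6789, -0.0464, 0.2426]
orientation: [-0.0, 0.98, 0.197, 0.0]
ft_force: [0.5, 0.1, -1.0]
width: 0.02
[ 0.67889108 -0.0464142   0.12956197]
[290.13167335 174.77679346] [288.48839429 192.42589913]
[215.00593653 156.78658937] [216.70919076 177.25771425]
```

View pics/b8.png

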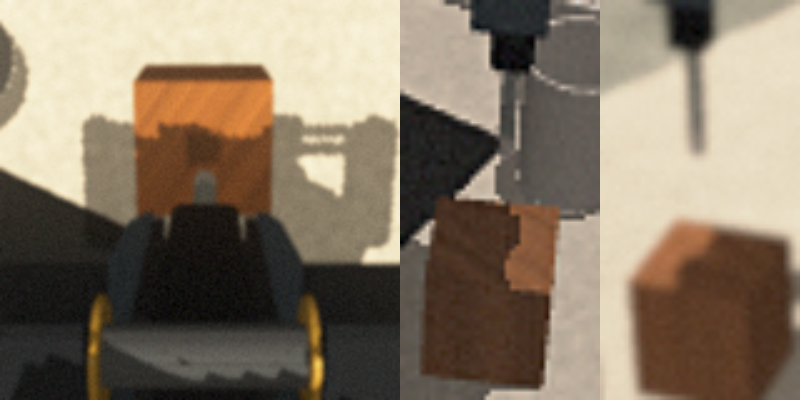

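Tip (205,185) is centred on the hole (203,150) laterally. Lowering in two stages with a force check.

```bash
python3 -m pendant '0 0 -0.01 -0.3 0;0 0 0 -0.2 0;0 0 0 -0.1 0;0 0 0 -0.1 0;0 0 0 0 0;0 0 0 0 0'; python3 -m pendant '0 0 0 -0.2 0;0 0 0 -0.2 0;0 0 0 -0.08 0;0 0 0 0 0;0 0 0 0 0'
```

```text
time: 26.35
eef_pos: [0.6794, -0.048, 0.1732]
orientation: [0.0, 0.98, 0.197, 0.001]
ft_force: [-0.5, -0.6, -0.2]
width: 0.0202
time: 26.98
eef_pos: [0.6794, -0.0481, 0.1254]
orientation: [0.0, 0.98, 0.197, 0.001]
ft_force: [-1.0, -0.0, -0.8]
width: 0.0204
```

```bash
python3 -m pendant '0.5 0 0 0 0;0.5 0 0 0 0;0.5 0 0 0 0;0.5 0 0 0 0;0.5 0 0 0 0;0.5 0 0 0.2 0;0.5 0 0 0.4 0;0.5 0 0 0.4 0;0.5 0 0 0.25 0;0.5 -0.4 -0.15 0 -0.08;0.5 -0.4 -0.15 0 -0.08;0.5 -0.4 -0.15 0 -0.09;0.5 -0.4 -0.15 0 0;0.5 -0.4 -0.15 0 0;0.5 -0.3 0 0 0;0.5 0 0 0 0;0.5 0 0 0 0'
cat > seg.py <<'E'
from h import *
def cat(s,z=.037,show=True):
    """brass plungers -> top-face rectangle of each catch at height z"""
    im=s['img'];h=cv2.cvtColor(im,cv2.COLOR_BGR2HSV)
    b=((h[...,1]>140)&(h[...,0]>10)&(h[...,0]<28)&(h[...,2]>80)).astype('uint8')
    n,l,st,c=cv2.connectedComponentsWithStats(b)
    g=cv2.GaussianBlur(h[...,2],(3,3),0)
    for i in range(1,n):
        if not 12<st[i,4]<260 or st[i,3]>20: continue
        X=onz(s,*c[i],z-.01); u,v=c[i].astype(int)
        w=np.zeros_like(g);cv2.circle(w,(u,v),40,1,-1)
        e=((g>70)&(w>0)).astype('uint8'); e|=cv2.circle(np.zeros_like(e),(u,v),9,1,-1)
        e=cv2.morphologyEx(e,cv2.MORPH_OPEN,np.ones((3,3)))
        _,ll=cv2.connectedComponents(e); k=(ll==ll[v,u]).astype('uint8')
        q=max(cv2.findContours(k,0,1)[0],key=cv2.contourArea)
        P=np.array([onz(s,*p[0],z)[:2] for p in q],'float32')*1000
        r=cv2.minAreaRect(P); a=r[2]; 
        if r[1][0]<r[1][1]: a+=90     # long side direction = own x
        a=(a+90)%180-90
        print('plunger',X[:2].round(4),'rect',np.round(r[0],1),np.round(r[1],1),'yaw',round(a,1),'px',u,v)
if __name__=='__main__':
    s=snap('wrist','w9.png');print(telemetry.get_state()['eef_pos']);cat(s)
    cv2.imwrite('pics/w9b.png',s['img'])
E
python3 seg.py
```

```text
time: 29.1
eef_pos: [0.4499, -0.1231, 0.2498]
orientation: [0.0, 1.0, 0.002, 0.001]
ft_force: [0.3, 0.4, 1.1]
width: 0.0456
[ 0.45011133 -0.12305149  0.24967536]
plunger [ 0.5311 -0.1174] rect [ 530.7 -117.6] [52.7 42.4] yaw 9.2 px 252 107
plunger [ 0.5166 -0.0276] rect [516.4 -28.5] [52.2 43.1] yaw 0.5 px 182 119
plunger [ 0.4909 -0.2842] rect [ 490.7 -283.2] [52.9 41.9] yaw 5.8 px 380 140
plunger [ 0.4875 -0.201 ] rect [ 487.9 -199.4] [45.1 51.8] yaw -14.7 px 317 142
```

View pics/w9.png

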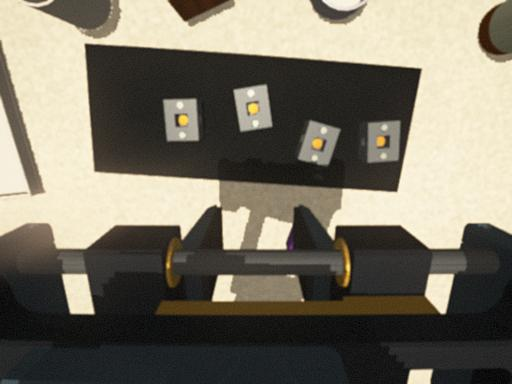

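The wrist view shows all four catches upright at (182,119), (252,107), (317,142), (380,140), with measured yaws of about 1, 9, -15 and 4°. Picking the leftmost.

```bash
python3 -m pendant '0.62 0.33 0.47 0 0.01;0.62 0.33 0.48 0 0.01;0.62 0 0 -0.5 0;0.62 0 0 -0.5 0;0.62 0 0 -0.5 0;0.62 0 0 -0.4 0;0.62 0 0 -0.26 0;0.62 0 0 0 0;0.62 0 0 0 0;0 0 0 0 0;0 0 0 0 0;0 0 0 0 0;0 0 0 0 0;0 0 0 0 0' 25; python3 -m pendant '0 0 0 0.3 0;0 0 0 0.4 0;0 0 0 0.4 0;0 0 0 0 0'
```

```text
time: 30.9
eef_pos: [0.5156, -0.028, 0.0344]
orientation: [0.0, 1.0, 0.018, 0.001]
ft_force: [-1.4, 0.9, 6.5]
width: 0.0399
time: 31.4
eef_pos: [0.5168, -0.0282, 0.1462]
orientation: [0.0, 1.0, 0.018, 0.003]
ft_force: [0.8, -0.5, -2.3]
width: 0.0399
```

```bash
python3 -m pendant '0 0.054 0.484 0 0.01;0 0.054 0.484 0 0.01;0 0.054 0.484 0 0.01;0 0.054 0.484 0 0.01;0 0.054 0.484 0 0;0 0.054 0.484 0 0;0 0.054 0.484 0 0;0 0.054 0.484 0 0;0 0 0 0 0;0 0 0 -0.4 0;0 0 0 -0.4 0;0 0 0 -0.2 0;0 0 0 -0.08 0;0 0 0 0 0;0 0 0 0 0;0 0 0 0 0'; python3 -m pendant '0.6 0 0 0 0;0.6 0 0 0 0;0.6 0 0 0 0;0.6 0 0 0 0;0.6 0 0 0.3 0;0.6 0 0 0.4 0;0.6 0 0 0.4 0;0.6 -0.55 -0.2 0.3 0;0.6 -0.55 -0.2 0.5 0;0.6 0 0 0 0;0.6 0 0 0 0'
python3 - <<'E'
from h import *
s=snap('wrist','w10.png');print(telemetry.get_state()['eef_pos'])
import seg; seg.cat(s,.039)
E
```

```text
time: 33.4
eef_pos: [0.5569, 0.3573, 0.0358]
orientation: [0.001, 0.999, 0.049, -0.002]
ft_force: [-2.8, -2.1, 5.8]
width: 0.0401
time: 34.78
eef_pos: [0.4616, 0.3241, 0.2144]
orientation: [-0.0, 0.999, 0.049, 0.0]
ft_force: [0.0, -0.8, -0.3]
width: 0.0549
[0.46169212 0.32406029 0.21363528]
plunger [0.5575 0.3567] rect [556.6 356.4] [80.4 84.9] yaw -84.4 px 236 90
```

View pics/w10.png

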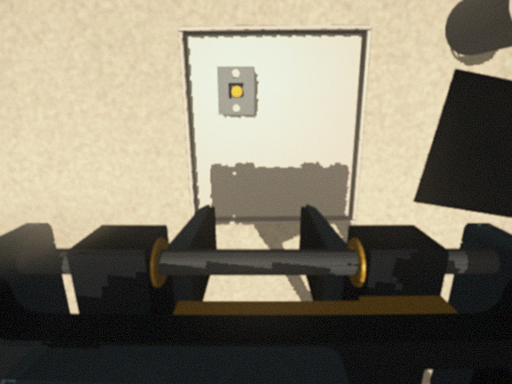

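Catch lies upright in the tray at (236,90), well clear of the walls. I'll re-check the others before picking each one.

```bash
python3 -m pendant '0.62 -0.01 -0.49 0.04 0;0.62 -0.01 -0.49 0.04 0;0.62 -0.01 -0.49 0.04 0;0.62 -0.01 -0.49 0.04 0;0.62 -0.01 -0.49 0.04 0;0.62 -0.01 -0.49 0.04 0;0.62 -0.01 -0.49 0.04 0;0.62 -0.01 -0.49 0.04 0;0.62 -0.02 -0.5 0.04 0;0.62 0 0 0 0;0.62 0 0 0 0'; python3 seg.py
```

```text
time: 36.2
eef_pos: [0.4515, -0.118, 0.2493]
orientation: [-0.001, 0.999, 0.049, -0.001]
ft_force: [0.4, 0.7, 0.2]
width: 0.0561
[ 0.45144789 -0.11745989  0.24955598]
plunger [ 0.5308 -0.1175] rect [ 530.8 -117.5] [52.8 42.6] yaw 9.1 px 262 108
plunger [ 0.4872 -0.2012] rect [ 489.2 -199.2] [46.1 49.5] yaw -16.5 px 323 149
plunger [ 0.4909 -0.2842] rect [ 491.  -282.8] [51.5 43.3] yaw 5.7 px 386 153
```

```bash
python3 -m pendant '0.62 0.4 0 0 0.02;0.62 0.39 0 0 0.02;0.62 0 0 -0.5 0;0.62 0 0 -0.5 0;0.62 0 0 -0.5 0;0.62 0 0 -0.4 0;0.62 0 0 -0.25 0;0.62 0 0 0 0;0.62 0 0 0 0;0 0 0 0 0;0 0 0 0 0;0 0 0 0 0;0 0 0 0 0;0 0 0 0 0'; python3 -m pendant '0 0 0 0.3 0;0 0 0 0.4 0;0 0 0 0.4 0;0 0.05 0.485 0 -0.01;0 0.05 0.485 0 -0.01;0 0.05 0.485 0 -0.01;0 0.05 0.485 0 -0.01;0 0.05 0.485 0 0;0 0.05 0.485 0 0;0 0.05 0.485 0 0;0 0.05 0.485 0 0;0 0 0 0 0;0 0 0 0 0'
```

```text
time: 38.0
eef_pos: [0.5308, -0.118, 0.0366]
orientation: [0.0, 0.997, 0.081, 0.001]
ft_force: [-0.5, 2.8, 6.6]
width: 0.0396
time: 39.62
eef_pos: [0.5697, 0.2693, 0.1449]
orientation: [0.001, 0.999, 0.05, -0.001]
ft_force: [0.2, 0.0, -2.1]
width: 0.04
```

```bash
python3 -m pendant '0 0 0 -0.4 0;0 0 0 -0.4 0;0 0 0 -0.2 0;0 0 0 -0.06 0;0 0 0 0 0;0 0 0 0 0;0.6 0 0 0 0;0.6 0 0 0 0;0.6 0 0 0 0;0.6 0 0 0 0;0.6 0 0 0.3 0;0.6 0 0 0.4 0;0.6 0 0 0.4 0;0.62 0 0 0 0'; python3 -m pendant '0.62 -0.12 -0.45 0.1 0;0.62 -0.12 -0.45 0.1 0;0.62 -0.12 -0.45 0.1 0;0.62 -0.12 -0.45 0.1 0;0.62 -0.12 -0.45 0.1 0;0.62 -0.12 -0.45 0.1 0;0.62 -0.12 -0.45 0.1 0;0.62 -0.12 -0.45 0.1 0;0.62 -0.12 -0.45 0.1 0;0.62 -0.12 -0.45 0.1 0;0.62 0 0 0 0;0.62 0 0 0 0'; python3 seg.py
```

```text
time: 41.38
eef_pos: [0.5722, 0.2709, 0.1534]
orientation: [-0.001, 0.999, 0.049, 0.004]
ft_force: [-0.1, 0.1, -0.3]
width: 0.0567
time: 42.88
eef_pos: [0.4498, -0.1796, 0.2486]
orientation: [-0.001, 0.999, 0.049, -0.001]
ft_force: [0.3, -0.7, -0.9]
width: 0.0565
[ 0.44998067 -0.17913149  0.24865336]
plunger [ 0.4878 -0.2005] rect [ 487.5 -200.3] [43.2 52.5] yaw -15.0 px 276 143
plunger [ 0.4912 -0.2834] rect [ 490.4 -281.8] [51.9 45.5] yaw 5.6 px 339 147
plunger [ 0.3443 -0.1956] rect [ 372.9 -192.3] [ 69.3 109. ] yaw -84.4 px 261 243
```

```bash
python3 -m pendant '0.62 0.13 -0.07 0 -0.08;0.62 0.13 -0.07 0 -0.08;0.62 0.12 -0.075 0 -0.08;0.62 0 0 -0.5 0;0.62 0 0 -0.5 0;0.62 0 0 -0.5 0;0.62 0 0 -0.4 0;0.62 0 0 -0.24 0;0.62 0 0 0 0;0.62 0 0 0 0;0 0 0 0 0;0 0 0 0 0;0 0 0 0 0;0 0 0 0 0;0 0 0 0 0'; python3 -m pendant '0 0 0 0.3 0;0 0 0 0.4 0;0 0 0 0.4 0;0 -0.02 0.5 0 0.06;0 -0.02 0.5 0 0.06;0 -0.02 0.5 0 0.06;0 -0.02 0.5 0 0.06;0 -0.02 0.5 0 0;0 -0.02 0.5 0 0;0 -0.02 0.5 0 0;0 -0.02 0.5 0 0;0 -0.02 0.5 0 0;0 -0.02 0.5 0 0;0 -0.07 0.49 0 0;0 0 0 0 0;0 0 0 0 0'
```

```text
time: 44.8
eef_pos: [0.4889, -0.2017, 0.0366]
orientation: [0.0, 0.99, -0.139, 0.001]
ft_force: [-0.6, 1.7, 5.8]
width: 0.0401
time: 46.8
eef_pos: [0.4608, 0.3468, 0.145]
orientation: [0.001, 0.999, 0.05, -0.001]
ft_force: [-0.0, -0.2, -1.5]
width: 0.04
```

```bash
python3 -m pendant '0 0 0 -0.4 0;0 0 0 -0.4 0;0 0 0 -0.2 0;0 0 0 -0.06 0;0 0 0 0 0;0 0 0 0 0;0.6 0 0 0 0;0.6 0 0 0 0;0.6 0 0 0 0;0.6 0 0 0 0;0.6 0 0 0.3 0;0.6 0 0 0.4 0;0.6 0 0 0.4 0;0.62 0 0 0 0'; python3 -m pendant '0.62 -0.01 -0.48 0.08 0;0.62 -0.01 -0.48 0.08 0;0.62 -0.01 -0.48 0.08 0;0.62 -0.01 -0.48 0.08 0;0.62 -0.01 -0.48 0.08 0;0.62 -0.01 -0.48 0.08 0;0.62 -0.01 -0.48 0.08 0;0.62 -0.01 -0.48 0.08 0;0.62 -0.01 -0.48 0.08 0;0.62 -0.01 -0.48 0.08 0;0.62 -0.01 -0.48 0.08 0;0.62 0 -0.48 0.08 0;0.62 0 -0.48 0 0;0.62 0 0 0 0;0.62 0 0 0 0'; python3 seg.py
```

```text
time: 48.55
eef_pos: [0.463, 0.3487, 0.1531]
orientation: [-0.002, 0.999, 0.049, 0.003]
ft_force: [0.4, 0.0, 0.7]
width: 0.0565
time: 50.42
eef_pos: [0.4497, -0.2758, 0.2444]
orientation: [-0.001, 0.999, 0.049, -0.001]
ft_force: [-0.7, 0.6, 1.1]
width: 0.0566
[ 0.44988884 -0.2754373   0.24475201]
plunger [ 0.4911 -0.2826] rect [ 491. -283.] [53.  42.6] yaw 4.5 px 265 140
```

```bash
python3 -m pendant '0.62 0.41 -0.08 0 -0.01;0.62 0 0 -0.5 0;0.62 0 0 -0.5 0;0.62 0 0 -0.5 0;0.62 0 0 -0.4 0;0.62 0 0 -0.2 0;0.62 0 0 0 0;0.62 0 0 0 0;0 0 0 0 0;0 0 0 0 0;0 0 0 0 0;0 0 0 0 0;0 0 0 0 0'; python3 -m pendant '0 0 0 0.3 0;0 0 0 0.4 0;0 0 0 0.4 0;0 -0.02 0.5 0 0.01;0 -0.02 0.5 0 0;0 -0.02 0.5 0 0;0 -0.02 0.5 0 0;0 -0.02 0.5 0 0;0 -0.02 0.5 0 0;0 -0.02 0.5 0 0;0 -0.02 0.5 0 0;0 -0.02 0.5 0 0;0 -0.02 0.5 0 0;0 0 0.42 0 0;0 0 0 0 0;0 0 0 0 0'
```

```text
time: 52.1
eef_pos: [0.4917, -0.2846, 0.0366]
orientation: [0.0, 0.999, 0.041, 0.001]
ft_force: [-0.4, 1.9, 6.4]
width: 0.0401
time: 54.1
eef_pos: [0.4708, 0.2568, 0.1451]
orientation: [0.001, 0.999, 0.05, -0.001]
ft_force: [0.7, -0.0, -1.5]
width: 0.0401
```

```bash
python3 -m pendant '0 0 0 -0.4 0;0 0 0 -0.4 0;0 0 0 -0.2 0;0 0 0 -0.06 0;0 0 0 0 0;0 0 0 0 0;0.6 0 0 0 0;0.6 0 0 0 0;0.6 0 0 0 0;0.6 0 0 0 0;0.6 0 0 0.3 0;0.6 0 0 0.4 0;0.6 0 0 0.4 0;0.62 -0.4 -0.4 0.4 0;0.62 -0.4 -0.4 0.4 0;0.62 -0.3 -0.4 0 0;0.62 0 0 0 0;0.62 0 0 0 0'
python3 - <<'E'
from h import *
a=snap('scene');b=snap('side');w=snap('wrist');print(telemetry.get_state()['eef_pos'])
import seg;seg.cat(w,.039)
top=np.hstack([cv2.resize(a['img'][80:300,120:400],(400,314)),cv2.resize(b['img'][90:384,20:370],(400,314))])
cv2.imwrite('pics/f.png',np.vstack([top,cv2.resize(w['img'][0:220],(800,280))]))
E
```

```text
time: 56.35
eef_pos: [0.3697, 0.1457, 0.222]
orientation: [-0.0, 0.999, 0.049, 0.001]
ft_force: [-0.3, 0.4, 0.3]
width: 0.056
[0.36987003 0.14599346 0.22148373]
plunger [0.5292 0.3744] rect [513.  379.5] [50.6 63.7] yaw -85.8 px 61 13
plunger [0.4714 0.2573] rect [469.5 255.4] [81.  87.2] yaw -84.8 px 167 79
plunger [0.4603 0.3486] rect [459.  343.2] [80.9 90.2] yaw -85.3 px 88 81
plunger [ 0.2038 -0.0303] rect [209.4 -25.1] [ 30.1 109.7] yaw -84.0 px 369 302
plunger [ 0.2155 -0.1175] rect [224. -97.] [63.8 86.6] yaw -71.7 px 431 299
```

View pics/f.png

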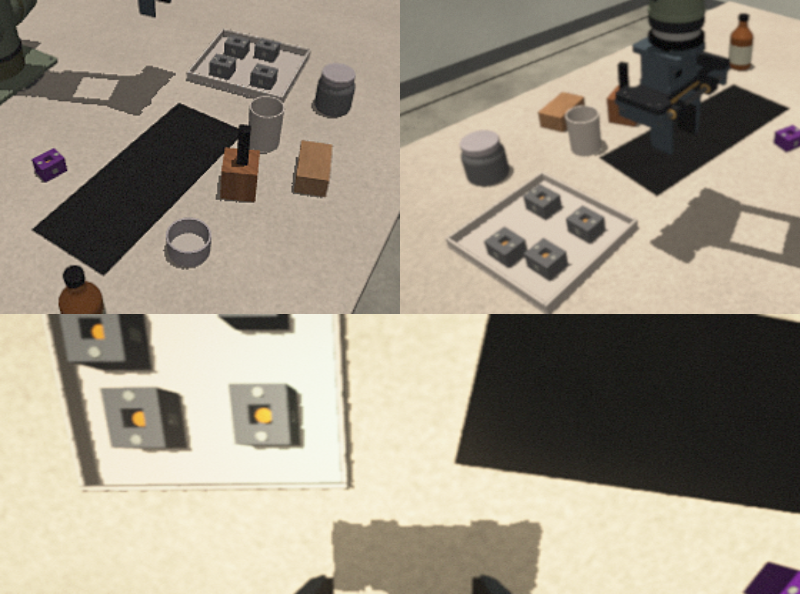

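```bash
python3 - <<'E'
from h import *
a=snap('scene')['img'];o=cv2.imread('pics/scene0.png')
for im in(o,a):
    c=im[155:205,270:310]; m=(c.max(2)<45).astype('uint8')
    n,l,st,ce=cv2.connectedComponentsWithStats(m);i=1+st[1:,4].argmax();print(st[i],ce[i].round(1))
from station import close_job
E
```

```text
[  0   8  25  32 526] [11.6 22.8]
[  0   8  26  33 529] [11.9 23.2]
```

The dabber sits exactly as it did at the start (handle top on the same pixel row), and the arm is clear of everything. Handing in.

```bash
python3 -c "
from station import close_job
print(close_job())"
```

```text
the job is handed in; nothing more can be done
None
```

I finished every step and handed the job in at about 56 s of the 210 s. The system gave no verdict, so whether it passed is unconfirmed.

**What was done**
- There were four catches on the mat. Place 1 was empty, so these were catches 2–5.
- I dipped the dabber in the pot and pressed catches 2, 3, 4 and 5 in order from left to right. Each press ended at 12–15 N, above the 5 N of full travel.
- I rinsed the tip at about 34 mm in the beaker, stood the dabber back in its block, and put all four catches in the tray.

**Last checks**
- **Catches:** all four are upright and flat in the tray, well clear of its walls.
- **Dabber:** its handle covers the same pixels as in the first picture, within 1 px, so it is fully home.
- **Other objects:** the pot and beaker are standing. The bottle, carton and jar look unmoved, judged by eye only. I left the purple look-alike alone.
- **Arm:** clear of everything.

**What went wrong:** on the first lift the dabber slid about 30 mm in the jaws because I lifted before they had closed. I put it back in the block, gripped it again lower down, and confirmed the tip position before using it.

**Measurements that disagreed:** for the catches in the tray, the outline fits were unusable against the white floor. I relied on the plunger positions and the pictures there. The yaw estimates on the mat varied by a few degrees, and this did not affect the grasps.

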